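# Open the sample cabinet bay with the red-capped cup

## Robot

A 7-joint arm with a two-finger parallel gripper is mounted at the origin on a cart in front of the work surface, level with it; the furniture and walls round the work are solid. World frame = base frame: x ahead of the robot, y to its left, z up, the work surface at z = 0. Lengths are in m, angles in rad, forces in N, time in s.
With the tool pointing down it reaches from about 0.425 to 0.925 m from the base axis. Payload 6.8 kg.
Tool frame: the origin (TCP) lies at the very end of the fingers, on their centre line; the grasp point (between the pads) lies 19 mm behind it (r.tcp_to_grasp is the distance from the TCP to the grasp point, in m); z points along the fingers, y is the line along which they close (so a half turn about z gives the same grasp; the last joint's range is limited). The gripper opens to 85 mm and grips with 20 to 120 N. Pads are 22 mm wide; open, the fingers measure 114 mm over their backs; the gripper's body (76 mm by 85 mm) begins 54 mm behind the grasp point. The pads swing forward as they close: fully open they stand 13 mm farther back than shut.
Start: joints at [-1.364, 0.477, 0.022, 1.555, -0.011, 1.109, -0.083], TCP at [0.209, 0.642, 0.231] pointing down, gripper open.
Joint ranges: [-2.96, 2.96], [-0.34, 2.1], [-1.41, 1.46], [0.24, 2.44], [-1.37, 4.51], [0.17, 1.92], [-2.96, 2.96]. Speed limits (rad/s): [2.39, 2.39, 3.14, 3.14, 3.14, 3.14, 3.14].

## Interface

Orientations are given as a rotation vector (axis times angle).
In Python, from bench import r gives the robot as it stands.
- The arm moves only by the tool step_arm, never from a script. Its argument "moves" is a list of rows, each a list of 7 numbers: the shift along the tool's x, y, z in mm, then the turn, a rotation vector about the tool's x, y, z in rad, then the finger opening in mm, from 0 to 85.4. A call has 1 to 8 rows; each row is the pose to reach, as a shift and turn from the pose commanded when the call began, along the tool's axes at that moment; what a row does not reach only later rows make up. A row lasts 1/10 s, in which the tool goes at most 50 mm and 8.59 degrees, less where a joint would pass 70% of its speed; a pose out of reach is approached as far as the arm can. A call with a gripper value outside its range is refused whole. The fingers move at their own pace and stop on an object; "grip_force" is the grip in N (left out, the last holds). Time passes only in rows, so rows that repeat a pose let the fingers close. It gives the time, the measured TCP pose, the force, the opening and the grip force at its end, in the units of the state.
- r.get_obs(): the state, without advancing time (a new reading comes with each control period).
- r.grab_frame(name): name is "scene" or "top"; returns a dict with "image" (420x560x3 uint8, red, green, blue), "depth" (420x560 float32, m along the optical axis (not along the pixel's ray), 0 where there is no reading), "mtx" (3x3 intrinsics, pixels), "rvec" (rotation vector, rad) and "tvec" (3), from world to camera coordinates, as OpenCV has them. Camera axes: x right, y down, z forward; pixel columns grow to the right and rows downward; lengths in m; the calibration is good to about 2 mm. A picture is of the moment at which its call begins.
- r.hand_in(): hands the job in; it is judged then, once.
The state is a dict: "clock": time; "joints": joint angles; "qvel": joint speeds; "tau": joint torques, N m; "tcp_pos": TCP position; "orientation": TCP orientation; "contact_force": force on the tool from outside, world axes, zero at the start; "moment": the same for the moment, N m; "grip_width": finger opening in m; "gripper_force": force on a finger pad.
Only numpy, scipy, OpenCV 4.12 (cv2) and the standard library are available. Lean on these libraries where they do the work, as an engineer would, in place of code of your own. Each camera call takes 0.05 s, during which the arm holds its last target. There are 200 camera calls.

## Task

The small desktop sample cabinet has three doors on a double track: a locked middle door in front and an outer door at either end on the track behind it. Find the end bay that holds the red-capped sample cup and slide its outer door fully open, behind the middle door, as far as it will go. Leave the other outer door as it is and the red-capped cup standing where it is, and let go of the handle.

Things in the scene. Friction and masses are not known exactly. Their poses are not given: they have to be found in the camera images.
- cabinet: Clear-roofed cabinet fixed to the desk, 100 (x) x 450 (y) x 110 mm. Origin: centre of underside; x into the cabinet, y to its left end (seen from the robot), z up. Front plane x = -54 mm. Three bays, dividers at y = +-87 mm. Middle door (y = +-85 mm, front track) locked. Outer doors slide along y to the middle on the rear track, 105 mm at most, 1.5 N friction, start 0-30 mm ajar, stay where left.
- left_handle (a point): Grip point of the left outer door's blue handle, an upright bar 24 (x) x 12 (y) x 60 mm (z = 48 to 108 mm), pinched across y from above. On the bar's axis at z = 88 mm, 30 mm before the cabinet's front plane (cabinet x = -84 mm). Cabinet y = 203 mm shut, 98 mm fully open. A 10 mm thick stem joins it to the door.
- right_handle (a point): The same point on the right outer door's blue handle, a mirror image: cabinet y = -203 mm when shut, -98 mm when fully open.
- cup_red: Sample cup with a red screw lid, 60 mm across, 70 mm high, in the left end bay (cabinet y about +160 mm) or the right one (about -160 mm). Origin: centre of its underside, z up. A like cup with a blue lid stands in the opposite end bay, one with a yellow lid in the middle bay.

How it is judged:
At the end, for the whole second after the job is handed in: The outer door of the red-capped cup's bay is open to within 15 mm of its end stop (handle within 113 mm of the cabinet's middle), the other outer door is within 20 mm of where it started, and the red-capped cup stands upright (10 degrees) within 20 mm of its start (distance of cup_red from where it was at the start of the episode below 0.02 m and angle between cup_red's own z axis and vertical below 0.17 rad and ((y of cup_red in the frame of cabinet above 0 m and y of left_handle in the frame of cabinet below 0.113 m and distance of right_handle from where it was at the start of the episode below 0.02 m) or (y of cup_red in the frame of cabinet below 0 m and y of right_handle in the frame of cabinet above -0.113 m and distance of left_handle from where it was at the start of the episode below 0.02 m))); the robot touches nothing.
It fails at once if the other outer door is moved by more than 20 mm ((y of cup_red in the frame of cabinet above 0 m and distance of right_handle from where it was at the start of the episode above 0.02 m) or (y of cup_red in the frame of cabinet below 0 m and distance of left_handle from where it was at the start of the episode above 0.02 m)).
It fails at once if the red-capped cup is shifted by more than 20 mm (distance of cup_red from where it was at the start of the episode above 0.02 m).
It also fails if it takes over 27 s, if anything falls off the work surface, if the arm or the gripper's body presses on something with over 40 N, if the wrist force passes 120 N, or if a joint passes its speed limit or range.

## Working session

There is one attempt and no reset: what is moved stays moved. The work goes in short steps, Python scripts to look and compute and a tool call to move; the robot and the scene stay as the last step left them, time stands still between calls to the robot, and variables do not carry over. Pictures are saved under pics/ and viewed, at most 10 in all, crops included, and the job is handed in when it is done.

Besides the shell and the picture viewer there is one more tool, called after ">>>" by a JSON object that holds its "fn" and its "kwargs". step_arm: Moves the arm, as the interface text tells. Its arguments: {"type":"object","properties":{"moves":{"type":"array","items":{"type":"array","items":{"type":"number"}}},"grip_force":{"type":"number"}},"required":["moves"]}

```bash
mkdir -p pics
cat > h.py <<'E'
import numpy as np, cv2, pickle
from bench import r
def grab(n,fn):
    f=r.grab_frame(n); cv2.imwrite(fn,cv2.cvtColor(f["image"],cv2.COLOR_RGB2BGR)); return f
def world(f,mask):
    v,u=np.nonzero(mask&(f["depth"]>0)); d=f["depth"][v,u]; K=f["mtx"]
    c=np.stack([(u-K[0,2])/K[0,0]*d,(v-K[1,2])/K[1,1]*d,d],1)
    R=cv2.Rodrigues(np.array(f["rvec"],float))[0]
    return (c-np.ravel(f["tvec"]))@R
def ray(f,u,v,z):
    K=f["mtx"];R=cv2.Rodrigues(np.array(f["rvec"],float))[0]
    d=R.T@np.array([(u-K[0,2])/K[0,0],(v-K[1,2])/K[1,1],1]); o=-R.T@np.ravel(f["tvec"])
    return o+d*(z-o[2])/d[2]
def blobs(f,lo,hi,amin=25):
    h=cv2.cvtColor(f["image"],cv2.COLOR_RGB2HSV); m=cv2.inRange(h,lo,hi)
    if lo[0]==0: m|=cv2.inRange(h,(172,lo[1],lo[2]),(180,255,255))
    n,l,s,c=cv2.connectedComponentsWithStats(m)
    return [(l==i,s[i],c[i]) for i in range(1,n) if s[i,4]>=amin]
E
python3 - <<'E'
from h import *
for n in("scene","top"):
    f=grab(n,f"pics/{n}0.png"); R=cv2.Rodrigues(np.array(f["rvec"],float))[0]
    print(n,"cam",-R.T@np.ravel(f["tvec"]))
    for nm,lo,hi in(("red",(0,120,60),(8,255,255)),("blue",(100,120,50),(130,255,255)),("yel",(22,120,80),(35,255,255))):
        for m,s,c in blobs(f,lo,hi):
            p=world(f,m)
            if len(p): print(nm,s,c.round(),np.median(p,0).round(3),np.percentile(p,2,axis=0).round(3),np.percentile(p,98,axis=0).round(3))
o=r.get_obs();print(o["clock"],o["tcp_pos"],o["orientation"],o["grip_width"])
E
```

```text
scene cam [-0.06719168 -0.46378391  0.65498834]
blue [182 152  21  24 310] [191. 162.] [0.46  0.261 0.081] [0.443 0.257 0.056] [0.493 0.268 0.107]
blue [294 233  23  28 398] [303. 244.] [ 0.418 -0.107  0.085] [ 0.404 -0.11   0.057] [ 0.453 -0.098  0.108]
blue [400 407  23  13  68] [407. 412.] [ 0.575 -0.345 -0.448] [ 0.554 -0.369 -0.454] [ 0.608 -0.338 -0.439]
top cam [0.21076092 0.02095106 1.32529213]
red [479  50  17  17 164] [487.  58.] [ 0.809 -0.444  0.157] [ 0.795 -0.46   0.142] [ 0.829 -0.43   0.163]
red [275  68  42   3  88] [295.  69.] [0.721 0.008 0.287] [ 0.719 -0.035  0.284] [0.724 0.047 0.292]
blue [179 200   9  20 127] [183. 210.] [0.461 0.267 0.096] [0.444 0.263 0.074] [0.488 0.274 0.113]
blue [338 215   6  20  89] [340. 225.] [ 0.423 -0.097  0.101] [ 0.406 -0.102  0.082] [ 0.45  -0.091  0.112]
yel [255 175  22  23 331] [265. 186.] [0.517 0.077 0.109] [0.492 0.054 0.103] [0.541 0.1   0.113]
0.1 [0.20883837 0.64131012 0.23041237] [-4.92419695e-01 -3.10262367e+00  2.63985651e-03] 0.08541316339320618
```

View pics/scene0.png

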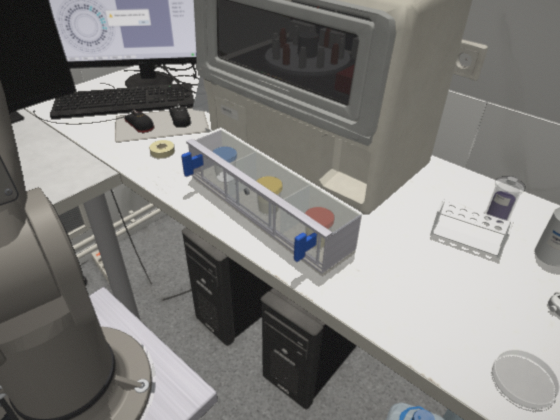

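View pics/top0.png

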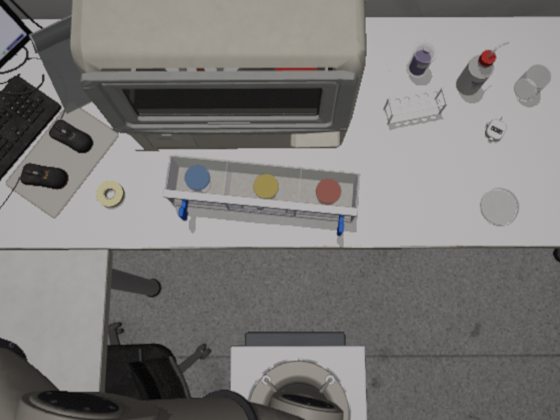

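The red lid is in the right bay (scene pixel (320,217), top pixel (328,191)). The blue lid is in the left bay. The handle to move is the right one, at top pixel (340,225).

Run:
```python
from h import *
f=r.grab_frame("top"); g=r.grab_frame("scene")
P=world(f,np.ones((420,560),bool))
s=P[(P[:,2]>.10)&(P[:,2]<.118)&(P[:,0]>.4)&(P[:,0]<.64)&(P[:,1]>-.22)&(P[:,1]<.38)]
rc=cv2.minAreaRect((s[:,:2]*1000).astype(np.float32)); print("roof+handles",len(s),rc)
B=[]
for fr in(f,g):
    for m,st,c in blobs(fr,(100,120,50),(130,255,255)):
        p=world(fr,m)
        if p[:,2].mean()<0: continue
        t=p[p[:,2]>.098]; print(len(t),t.mean(0).round(4),t.min(0).round(3),t.max(0).round(3)); B.append(t.mean(0))
# top view rays: front end (lowest row) and column centres of handle at z=.108
for m,st,c in blobs(f,(100,120,50),(130,255,255)):
    v,u=np.nonzero(m)
    for row in range(v.min(),v.max()+1,3):
        uu=u[v==row]; a=ray(f,uu.min()-.5,row,.108);b=ray(f,uu.max()+.5,row,.108);print(row,a.round(4)[:2],b.round(4)[:2])
o=r.get_obs();R=cv2.Rodrigues(o["orientation"])[0];print(R.round(3))
```

```text
roof+handles 8925 ((516.8010864257812, 115.9578857421875), (232.21551513671875, 522.4285278320312), 1.408422589302063)
56 [0.4561 0.269  0.1075] [0.445 0.264 0.099] [0.468 0.275 0.114]
46 [ 0.417  -0.0962  0.1083] [ 0.406 -0.102  0.098] [ 0.428 -0.091  0.114]
47 [0.4529 0.2627 0.1044] [0.443 0.258 0.098] [0.464 0.269 0.11 ]
84 [ 0.4147 -0.104   0.1045] [ 0.404 -0.109  0.098] [ 0.427 -0.097  0.109]
200 [0.4837 0.2673] [0.4836 0.2581]
203 [0.4766 0.2694] [0.4765 0.2555]
206 [0.4695 0.2714] [0.4695 0.2576]
209 [0.4625 0.2758] [0.4624 0.2574]
212 [0.4554 0.2755] [0.4553 0.2571]
215 [0.4484 0.2753] [0.4483 0.2569]
218 [0.4414 0.2681] [0.4413 0.259 ]
215 [ 0.4466 -0.0923] [ 0.4466 -0.1015]
218 [ 0.4396 -0.0921] [ 0.4396 -0.1013]
221 [ 0.4326 -0.092 ] [ 0.4326 -0.1011]
224 [ 0.4256 -0.0918] [ 0.4256 -0.1033]
227 [ 0.4187 -0.0894] [ 0.4186 -0.1031]
230 [ 0.4117 -0.0892] [ 0.4117 -0.1006]
233 [ 0.4048 -0.0891] [ 0.4048 -0.0959]
[[-0.951  0.31  -0.   ]
 [ 0.31   0.951 -0.001]
 [-0.    -0.001 -1.   ]]
```

```bash
python3 -c "
import cv2
a=cv2.imread('pics/top0.png')[140:250,155:370];cv2.imwrite('pics/c.png',cv2.resize(a,None,fx=3.7,fy=3.7,interpolation=2))"
```

```text
(no output)
```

View pics/c.png

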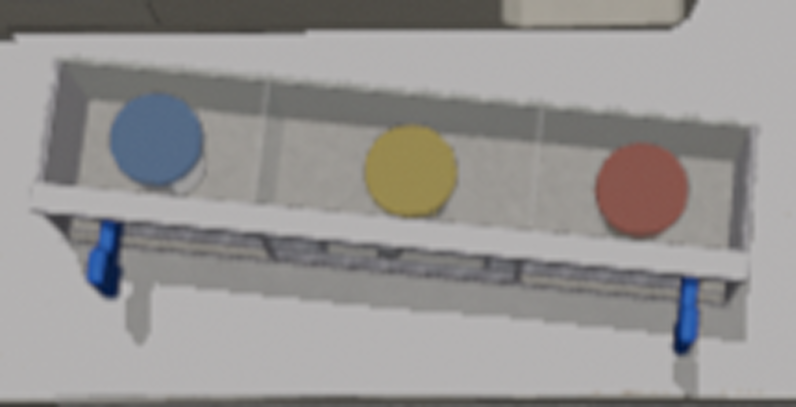

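The crop confirms the red lid at (642,190) in the right bay, with the right handle bar at (685,325). I'm going round to above that handle.

>>> {"fn": "step_arm", "kwargs": {"moves": [[-45,-38,0,0,0,-0.03,60],[-90,-76,0,0,0,-0.06,60],[-133,-115,0,0,0,-0.09,60],[-175,-150,0,0,0,-0.12,60],[-220,-190,0,0,0,-0.15,60],[-260,-228,0,0,0,-0.18,60],[-300,-265,0,0,0,-0.2,60],[-341,-300,0,0,0,-0.215,60]]}}

```text
clock: 1.0
tcp_pos: [0.4134, 0.2958, 0.2314]
orientation: [0.155, 3.138, 0.0]
contact_force: [0.7, 0.7, 0.0]
grip_width: 0.0602
gripper_force: 0.0
```

```bash
cat > st.py <<'E'
from h import *
import sys
o=r.get_obs();R=cv2.Rodrigues(o["orientation"])[0];p=np.array(o["tcp_pos"])
print(o["clock"],p.round(4),R.round(3).tolist(),o["contact_force"],o["grip_width"],np.round(o["joints"],2))
if len(sys.argv)>3: print("tool mm",(R.T@(np.array(list(map(float,sys.argv[1:4])))-p)*1000).round(1),"yaw tool z",np.arctan2(R[0,1],R[1,1])-.1)
E
python3 st.py .417 -.099 .16
```

```text
1.0 [0.4134 0.2958 0.2314] [[-0.995, 0.099, 0.0], [0.099, 0.995, 0.0], [-0.0, 0.0, -1.0]] [0.74410565 0.66957382 0.04623632] 0.060195055594261165 [-0.85  0.2   0.12  1.96 -0.03  0.99  0.76]
tool mm [ -42.5 -392.5   71.3] yaw tool z -0.0010823869459408025
```

>>> {"fn": "step_arm", "kwargs": {"moves": [[-2,-45,0,0,0,0,60],[-4,-90,0,0,0,0,60],[-6,-135,0,0,0,0,60],[-8,-180,0,0,0,0,60],[-10,-225,10,0,0,0,60],[-12,-270,20,0,0,0,60],[-12,-310,40,0,0,0,60],[-12,-350,50,0,0,0,60]]}}

```text
clock: 1.8
tcp_pos: [0.3889, -0.0533, 0.1805]
orientation: [-0.157, -3.137, -0.0]
contact_force: [0.9, 0.6, 0.0]
grip_width: 0.0599
gripper_force: 0.0
```

>>> {"fn": "step_arm", "kwargs": {"moves": [[0,0,0,0,0,0,60],[0,0,0,0,0,0,60],[0,0,0,0,0,0,60]]}}

```text
clock: 2.1
tcp_pos: [0.3905, -0.0507, 0.1816]
orientation: [0.154, 3.137, 0.001]
contact_force: [-0.5, 0.2, 0.1]
grip_width: 0.06
gripper_force: 0.0
```

```bash
python3 st.py .417 -.099 .072; python3 -c "
from h import *
grab('scene','pics/s1.png');grab('top','pics/t1.png')
a=cv2.imread('pics/s1.png')[120:330,130:410];cv2.imwrite('pics/s1c.png',cv2.resize(a,None,fx=2.8,fy=2.8))"
```

```text
2.1 [ 0.3905 -0.0507  0.1816] [[-0.995, 0.098, 0.001], [0.098, 0.995, 0.0], [-0.001, 0.0, -1.0]] [-0.45916307  0.20680576  0.12543981] 0.05995560702365033 [-0.43  0.06  0.43  2.26 -0.03  0.83  1.49]
tool mm [-31.1 -45.5 109.6] yaw tool z -0.0015910779298603378
```

View pics/s1c.png

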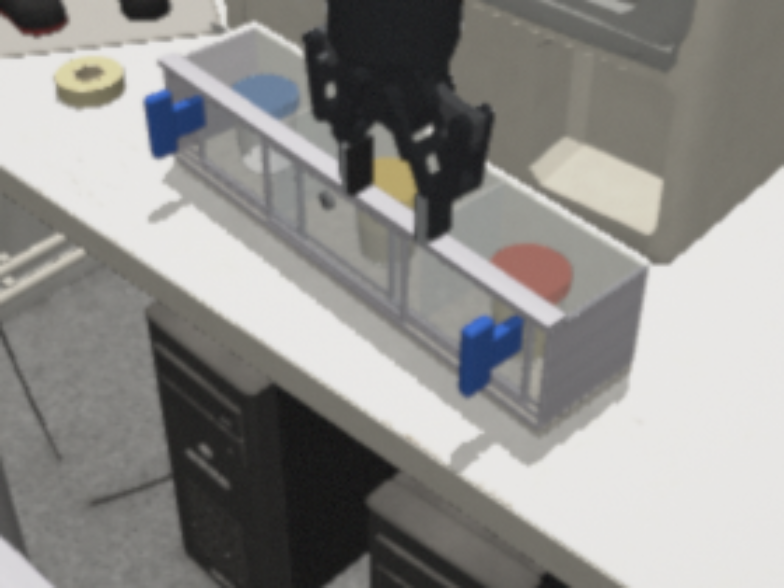

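The gripper hangs clear above the middle of the cabinet, and the right handle at crop (480,355) is untouched. I'm shifting over it and going down.

>>> {"fn": "step_arm", "kwargs": {"moves": [[-15,-23,0,0,0,0,60],[-31,-46,0,0,0,0,60],[-31,-46,20,0,0,0,60],[-31,-46,40,0,0,0,60],[-31,-46,40,0,0,0,60],[-31,-46,40,0,0,0,60]]}}

```text
clock: 2.8
tcp_pos: [0.4164, -0.0999, 0.1415]
orientation: [-0.155, -3.137, 0.0]
contact_force: [-0.9, 0.4, -0.6]
grip_width: 0.0603
gripper_force: 0.0
```

```bash
python3 st.py .417 -.100 .071; python3 -c "
from h import *
grab('scene','pics/s2.png')
a=cv2.imread('pics/s2.png')[150:330,200:440];cv2.imwrite('pics/s2c.png',cv2.resize(a,None,fx=3.2,fy=3.2))"
```

```text
2.8 [ 0.4164 -0.0999  0.1415] [[-0.995, 0.098, -0.001], [0.098, 0.995, -0.0], [0.001, -0.0, -1.0]] [-0.86125933  0.41084909 -0.5650459 ] 0.06025116586162741 [-0.33  0.21  0.47  2.23 -0.14  0.73  1.71]
tool mm [-0.7 -0.  70.5] yaw tool z -0.001551702001288513
```

View pics/s2c.png

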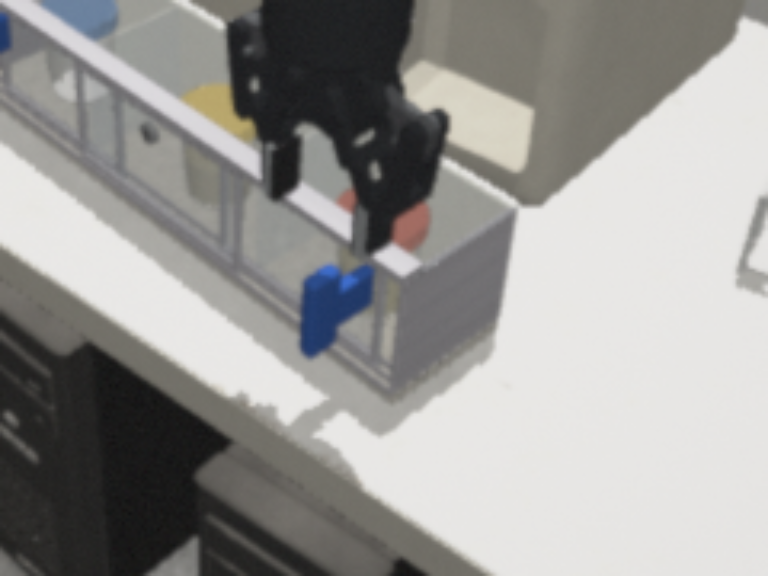

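The fingers, tips at crop (280,195) and (372,250), straddle the handle top at (325,270). I'm descending and closing.

>>> {"fn": "step_arm", "kwargs": {"moves": [[0,0,20,0,0,0,60],[0,0,40,0,0,0,60],[0,0,55,0,0,0,60],[0,0,70,0,0,0,60],[0,0,70,0,0,0,60],[0,0,70,0,0,0,60]], "grip_force": 30}}

```text
clock: 3.45
tcp_pos: [0.4169, -0.1004, 0.0721]
orientation: [0.156, 3.137, 0.0]
contact_force: [1.1, -0.3, 0.7]
grip_width: 0.0601
gripper_force: 0.0
```

>>> {"fn": "step_arm", "kwargs": {"moves": [[0,0,0,0,0,0,5],[0,0,0,0,0,0,5],[0,0,0,0,0,0,5],[0,0,0,0,0,0,5],[0,0,0,0,0,0,5],[0,0,0,0,0,0,5]]}}

```text
clock: 4.05
tcp_pos: [0.4166, -0.1004, 0.0718]
orientation: [0.157, 3.137, 0.001]
contact_force: [-1.2, -0.1, 7.1]
grip_width: 0.0116
gripper_force: 32.6
```

The handle is gripped at 11.6 mm. Sliding it toward the middle.

>>> {"fn": "step_arm", "kwargs": {"moves": [[0,8,0,0,0,0,5],[0,16,0,0,0,0,5],[0,24,0,0,0,0,5],[0,32,0,0,0,0,5],[0,40,0,0,0,0,5],[0,40,0,0,0,0,5]]}}

```text
clock: 4.65
tcp_pos: [0.4209, -0.0595, 0.0718]
orientation: [0.155, 3.137, 0.001]
contact_force: [-0.7, 2.1, 6.8]
grip_width: 0.012
gripper_force: 32.7
```

>>> {"fn": "step_arm", "kwargs": {"moves": [[0,8,0,0,0,0,5],[0,16,0,0,0,0,5],[0,24,0,0,0,0,5],[0,32,0,0,0,0,5],[0,40,0,0,0,0,5],[0,43,0,0,0,0,5],[0,43,0,0,0,0,5]]}}

```text
clock: 5.35
tcp_pos: [0.4253, -0.017, 0.0718]
orientation: [0.156, 3.136, 0.001]
contact_force: [-0.9, 1.0, 6.5]
grip_width: 0.0112
gripper_force: 32.5
```

>>> {"fn": "step_arm", "kwargs": {"moves": [[0,2,0,0,0,0,5],[0,4,0,0,0,0,5],[0,6,0,0,0,0,5],[0,6,0,0,0,0,5]]}}

```text
clock: 5.75
tcp_pos: [0.4258, -0.0116, 0.0718]
orientation: [0.157, 3.136, 0.001]
contact_force: [0.5, -0.3, 6.2]
grip_width: 0.0119
gripper_force: 32.5
```

Feeling for the stop in small steps.

>>> {"fn": "step_arm", "kwargs": {"moves": [[0,2,0,0,0,0,5],[0,4,0,0,0,0,5],[0,4,0,0,0,0,5]]}}

```text
clock: 6.05
tcp_pos: [0.4263, -0.0076, 0.0718]
orientation: [0.157, 3.136, 0.001]
contact_force: [-1.1, 0.2, 6.5]
grip_width: 0.0113
gripper_force: 32.5
```

>>> {"fn": "step_arm", "kwargs": {"moves": [[0,2,0,0,0,0,5],[0,3,0,0,0,0,5],[0,3,0,0,0,0,5]]}}

```text
clock: 6.35
tcp_pos: [0.4263, -0.0068, 0.0718]
orientation: [0.16, 3.136, -0.003]
contact_force: [-1.4, -8.7, 8.1]
grip_width: 0.0119
gripper_force: 32.6
```

>>> {"fn": "step_arm", "kwargs": {"moves": [[0,2,0,0,0,0,5],[0,3,0,0,0,0,5],[0,3,0,0,0,0,5]]}}

```text
clock: 6.65
tcp_pos: [0.4263, -0.0067, 0.0718]
orientation: [0.164, 3.136, -0.007]
contact_force: [-0.3, -19.3, 10.3]
grip_width: 0.0119
gripper_force: 32.7
```

The stop is felt: -19 N at y ≈ -0.007, where predicted. Relieving the force, opening and going up.

>>> {"fn": "step_arm", "kwargs": {"moves": [[0,-3,0,0,0,0,5],[0,-5,0,0,0,0,5],[0,-5,0,0,0,0,50],[0,-5,0,0,0,0,50],[0,-5,0,0,0,0,50],[0,-5,0,0,0,0,50],[0,-5,0,0,0,0,50]]}}

```text
clock: 7.35
tcp_pos: [0.4255, -0.0069, 0.0712]
orientation: [-0.156, -3.137, 0.0]
contact_force: [0.5, 0.7, 0.1]
grip_width: 0.0502
gripper_force: 0.0
```

>>> {"fn": "step_arm", "kwargs": {"moves": [[0,0,-15,0,0,0,50],[0,0,-40,0,0,0,50],[0,0,-75,0,0,0,50],[0,0,-110,0,0,0,50],[0,0,-130,0,0,0,50],[0,0,-130,0,0,0,50],[0,0,-130,0,0,0,50]]}}

```text
clock: 8.05
tcp_pos: [0.4255, -0.0068, 0.2011]
orientation: [0.156, 3.137, 0.001]
contact_force: [0.7, -0.1, 0.0]
grip_width: 0.0499
gripper_force: 0.0
```

```bash
python3 - <<'E'
from h import *
f=grab('scene','pics/s3.png')
for m,s,c in blobs(f,(100,120,50),(130,255,255)):
    p=world(f,m)
    if len(p): print(c.round(),np.median(p,0).round(3),p[p[:,2]>.098].mean(0).round(4))
E
python3 st.py
```

```text
[191. 162.] [0.46  0.26  0.081] [0.453  0.2628 0.1042]
[270. 220.] [ 0.428 -0.014  0.084] [ 0.424  -0.0114  0.1047]
[407. 412.] [ 0.575 -0.345 -0.449] [nan nan nan]
8.1 [ 0.4249 -0.007   0.2005] [[-0.995, 0.099, -0.001], [0.099, 0.995, -0.0], [0.001, -0.0, -1.0]] [-0.82869125 -1.07865217 -0.84789922] 0.049846182107269335 [-0.59  0.09  0.49  2.18 -0.06  0.88  1.41]<stdin>:5: RuntimeWarning: Mean of empty slice.
  ret = um.true_divide(
```

View pics/s3.png

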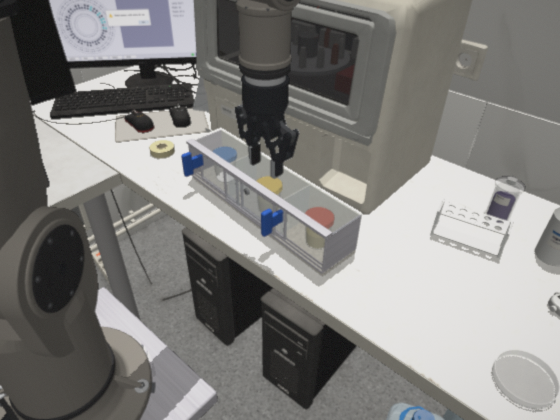

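The right door is open with its handle at (270,220). The red cup still stands at (319,222), the left handle is unchanged at (191,162), and the gripper is clear.

```bash
python3 -c "
from bench import r
print(r.hand_in())"
```

```text
the job is handed in; nothing more can be done
None
```

The red-capped cup was in the right bay; I slid its outer door to the end stop, let go of the handle, left the other door and the cup where they were, and handed the job in (no verdict came back).

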